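Let the tin out of the gravity rack

ROBOT

A 7-joint arm with a two-finger parallel gripper is mounted at the origin on a cart in front of the work surface, level with it; the furniture and walls round the work are solid. World frame = base frame: x ahead of the robot, y to its left, z up, the work surface at z = 0. Lengths are in m, angles in rad, forces in N, time in s.
With the tool pointing down it reaches from about 0.425 to 1.025 m from the base axis. Payload 3.6 kg.
Tool frame: the origin (TCP) lies midway between the tips of the shut fingers; the grasp point (between the pads) lies env.tcp_to_grasp behind it (env.tcp_to_grasp is the distance from the TCP to the grasp point, in m); z points along the fingers, y is the line along which they close (so a half turn about z gives the same grasp; the last joint's range is limited). The gripper opens to 85 mm and grips with 20 to 120 N. Pads are 22 mm wide; open, the fingers measure 114 mm over their backs; the gripper's body (76 mm by 85 mm) begins 54 mm behind the grasp point. The pads swing forward as they close: fully open they stand 13 mm farther back than shut.
Start: joints at [-1.206, 0.591, 0.048, 1.609, -0.033, 0.943, -0.034], TCP at [0.321, 0.65, 0.231] pointing down, gripper open.
Joint ranges: [-2.69, 2.69], [-0.47, 2.24], [-1.27, 1.36], [0.19, 2.51], [-1.53, 4.68], [0.08, 2.07], [-3.09, 3.09]. Speed limits (rad/s): [2.57, 2.57, 3.14, 3.14, 3.14, 3.14, 3.14].

INTERFACE

Orientations are given as a rotation vector (axis times angle).
In Python, from bench import telemetry, cams, sign_off, finder, env gives the robot as it stands. The module is installed in compiled form; this text tells all that it offers.
- The arm moves only by the tool send_rows, never from a script. Its argument "steps" is one flat list of numbers, 5 for each row, row after row: the opening, from 0 (shut) to 1 (fully open), then the shift along the tool's x, y, z in units of 50 mm (1.0 is 50 mm), then the turn about the tool's z in units of 8 degrees (1.0 is 8 degrees). In form: [jaw, x, y, z, yaw, jaw, x, y, z, yaw, ...]. A call has 1 to 8 rows; each row is the pose to reach, as a shift and turn from the pose commanded when the call began, along the tool's axes at that moment; what a row does not reach only later rows make up. A row lasts 1/8 s, in which the tool goes at most 62.5 mm and 10.7 degrees, less where a joint would pass 70% of its speed; a pose out of reach is approached as far as the arm can. A call with a gripper value outside its range is refused whole. The fingers move at their own pace and stop on an object; the grip force is fixed at half the most. Time passes only in rows, so rows that repeat a pose let the fingers close. It gives the time, the measured TCP pose, the force, the opening and the grip force at its end, in the units of the state.
- telemetry.observe(): the state, without advancing time (a new reading comes with each control period).
- cams.snapshot(name): name is "side" or "top"; returns the picture (400x640x3 uint8, blue, green, red); there is no depth.
- cams.get_calibration(name): a dict with "intrinsics" (3x3 intrinsics, pixels), "pose" (4x4, takes a point from camera to world coordinates). Camera axes: x right, y up, looking along -z (the intrinsics and any distortion apply to the point x, -y, -z); pixel columns grow to the right and rows downward; lengths in m; the calibration is good to about 2 mm. A picture is of the moment at which its call begins. get_calibration takes no time and is no camera call.
- sign_off(): hands the job in; it is judged then, once.
Trained networks look in the newest picture that a camera, given by its name, has taken for a name from the list of things; names that differ only in an ending like _2 or _b are one class to them, and where a whole thing is asked for, a point or a joint stands for the part that bears it (a point fixed in the world has none). Each returns a list of dicts, best first, with "p" (0 to 1); they miss things now and then, are a little off and sometimes report something else, mostly with a low value. They report only what shows in the picture. A call takes as long as a camera call.
- finder.search_frame(camera, label): "position" ([x, y, z] in m, in world coordinates, good to about 4 mm: the middle of the surface that is visible of it).
The state is a dict: "time": time; "joint_positions": joint angles; "joint_vel": joint speeds; "tau": joint torques, N m; "tcp_pos": TCP position; "ee_rot": TCP orientation; "contact_force": force on the tool from outside, world axes, zero at the start; "ft_torque": the same for the moment, N m; "grip_width": finger opening in m; "finger_force": force on a finger pad.
Only numpy, scipy, OpenCV 4.12 (cv2) and the standard library are available. Lean on these libraries where they do the work, as an engineer would, in place of code of your own. Each camera call takes 0.05 s, during which the arm holds its last target. There are 200 camera calls.

TASK

A two-lane sloping rack holds a wide food tin in one lane and a slim spice jar in the other, each stopped by a gate on the end of a rocking lever. Find the tin's lane and press down the rubber pad at the high end of that lane's lever with the fingertips, keeping it down until the tin has rolled out under the raised gate to the lip at the rack's low end; then let go, so that the gate drops shut again. Touch neither the tin nor the jar, keep the jar waiting behind its own closed gate, and leave the things standing about where they are.

Things in the scene. Friction and masses are not known exactly. Their poses are not given: they have to be found in the camera images.
- rack: Pale wood rack of two equal lane units side by side, fixed, 268x262 mm, posts 172 high. Origin: underside centre. x runs along the lanes: lip at the low front end inside x=-160 (60 high), back wall x=93 (124 high), pads beyond it. Lanes at y=+64 and y=-64, 118 wide; floors fall 1 in 5 to -x, 63 to 14 high. Axle along y at x=50, z=155. Gates hang at x=-50; loads wait at higher x and roll to the lip. All mm.
- food_tin: Wide food tin, plain cylinder 75 mm across, 110 mm long, about 0.5 kg, lying on its side across either lane, behind the gate. Origin: centre of its bottom end, on its axis; its z axis points along the rack's -y, so its middle lies 55 mm from the origin toward rack -y. Rolled out against the lip its axis is near rack x = -122 mm, 60 mm high.
- spice_jar: Slim round spice jar with a screw lid, 44 mm across and 106 mm long, 0.11 kg, lying on its side across the other lane behind the gate. Origin: centre of its bottom end, on its axis; its z axis lies along the rack's -y, so its middle is 53 mm from the origin toward the rack's -y.
- lever_a (a joint): Rocking lever a, over one of the two lanes (either; see the place of pad_a): hinge on the axle, radians. 0 = gate down (lane blocked), 0.55 = its stop, wire gate fully up; grows as the pad is pressed down. The tin passes from about 0.45. A spring of 2 to 3 N at the pad brings it back to 0 when let go.
- pad_a (a point): Centre of the top of lever a's press pad, on the centre line of that lever's lane (either lane), ribbed black rubber, 44 mm along the lever x 46 mm, 8 mm thick, behind the rack (rack x = 170). At rest level, 165 mm above the worktop, 120 mm from the axle. At the lever's stop it is 64 mm lower, 12 mm nearer the axle and leans 0.55 rad, low side away from the axle. The other pad is 128 mm away along rack y.
- lever_b (a joint): Rocking lever b, over one of the two lanes (either; see the place of pad_b): hinge on the axle, radians. 0 = gate down (lane blocked), 0.55 = its stop, wire gate fully up; grows as the pad is pressed down. The tin passes from about 0.45. A spring of 2 to 3 N at the pad brings it back to 0 when let go.
- pad_b (a point): Centre of the top of lever b's press pad, on the centre line of that lever's lane (either lane), ribbed black rubber, 44 mm along the lever x 46 mm, 8 mm thick, behind the rack (rack x = 170). At rest level, 165 mm above the worktop, 120 mm from the axle. At the lever's stop it is 64 mm lower, 12 mm nearer the axle and leans 0.55 rad, low side away from the axle. The other pad is 128 mm away along rack y.
- garlic: Bystander, loose: whole garlic bulb, 61x60x59 mm. Origin: centre of its underside as built.
- lemon: Bystander, loose: lemon, 72x55x56 mm. Origin: centre of its underside as built.
- tomato_whole: Bystander, loose: whole tomato, 56x58x62 mm. Origin: centre of its underside as built.
- tape_roll: Bystander, loose: roll of masking tape lying flat, 104 mm across, 25 mm high. Origin: centre of its underside as built.
- salt_shaker: Bystander, loose: clear salt shaker with a domed top, 44 mm across, 90 mm high. Origin: centre of its underside as built.
- onion: Bystander, loose: onion, 82x83x94 mm. Origin: centre of its underside as built.

How it is judged:
By the outcome, as a careful person would: the job done as asked, in the order asked, and still so for the second after the job is handed in, with the robot touching nothing.
It also fails if it takes over 32 s, if anything falls off the work surface, if the arm or the gripper's body presses on something with over 40 N, if the wrist force passes 120 N, or if a joint passes its speed limit or range.

## Working session

There is one attempt and no reset: what is moved stays moved. The work goes in short steps, Python scripts to look and compute and a tool call to move; the robot and the scene stay as the last step left them, time stands still between calls to the robot, and variables do not carry over. Pictures are saved under pics/ and viewed, at most 10 in all, crops included, and the job is handed in when it is done.

Besides the shell and the picture viewer there is one more tool, called after ">>>" as a command line: name --argument value ..., lists and objects as JSON in quotes. send_rows: Moves the arm, as the interface text tells. Its arguments: {"type":"object","properties":{"steps":{"type":"array","items":{"type":"number"}}},"required":["steps"]}

```bash
mkdir -p pics
python3 - <<'E'
from bench import telemetry,cams,finder,env
import cv2
for c in("top","side"):
    cv2.imwrite(f"pics/{c}0.png",cams.snapshot(c))
    for n in("food_tin","spice_jar","pad_a","rack"):
        print(c,n,[(round(d["p"],2),[round(v,3) for v in d["position"]]) for d in finder.search_frame(c,n)[:3]])
s=telemetry.observe();print(s["time"],s["tcp_pos"],s["ee_rot"],s["contact_force"],env.tcp_to_grasp)
E
```

```text
top food_tin [(0.84, [0.601, -0.126, 0.113])]
top spice_jar [(0.54, [0.519, -0.022, 0.078])]
top pad_a [(0.93, [0.566, -0.184, 0.161]), (0.72, [0.468, -0.098, 0.163])]
top rack []
side food_tin [(0.6, [0.609, -0.119, 0.111]), (0.54, [0.402, 0.6, 0.058])]
side spice_jar [(0.44, [0.492, -0.071, 0.161]), (0.15, [0.608, -0.12, 0.114])]
side pad_a [(0.93, [0.491, -0.071, 0.162]), (0.92, [0.592, -0.154, 0.16]), (0.6, [0.608, -0.119, 0.112])]
side rack [(0.66, [0.512, 0.024, 0.007]), (0.29, [0.527, 0.197, 0.035])]
0.5 [0.32105665 0.64999051 0.23124464] [ 7.14329005e-01  3.05928639e+00 -2.01981562e-04] [-0.52634546  0.35549028 -0.47253829] 0.0187
```

View pics/top0.png

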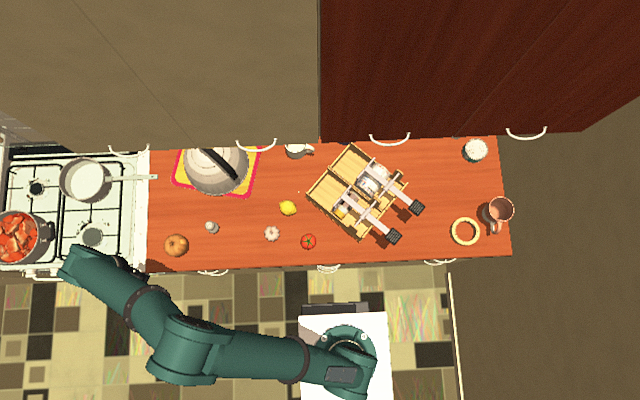

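View pics/side0.png

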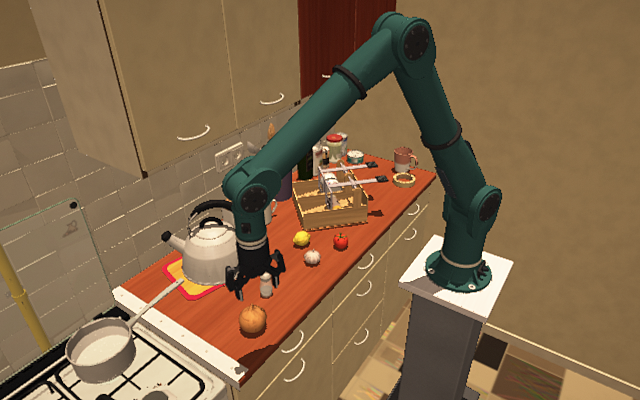

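The top view shows the rack around (355,195), with pads at about (417,207) and (393,237). The side view shows the rack past the arm, lip towards the stove. The two finder estimates for the pads disagree by about 35 mm, so I'll zoom in and triangulate.

```bash
cat > h.py <<'E'
import numpy as np
from bench import cams
def cal(c):
    k=cams.get_calibration(c); return np.array(k["intrinsics"]),np.array(k["pose"]),k
def proj(c,P):
    K,T,_=cal(c); p=(np.atleast_2d(P)-T[:3,3])@T[:3,:3]; p=p*[1,-1,-1]; q=p@K.T; return q[:,:2]/q[:,2:]
def ray(c,uv,z):
    K,T,_=cal(c); d=np.linalg.inv(K)@[*uv,1]; d=T[:3,:3]@(d*[1,-1,-1]); o=T[:3,3]; return o+d*(z-o[2])/d[2]
E
python3 - <<'E'
import cv2; from h import *
print(cal("top")[2]); print(cal("side")[1][:3,3])
a=cv2.imread("pics/top0.png")[135:255,300:440]; b=cv2.imread("pics/side0.png")[125:235,285:425]
a=cv2.resize(a,(700,600),interpolation=2); cv2.imwrite("pics/ta.png",a)
cv2.imwrite("pics/sb.png",cv2.resize(b,(700,550),interpolation=2))
for c,P in (("top",[[.566,-.184,.161],[.468,-.098,.163]]),("side",[[.491,-.071,.162],[.592,-.154,.16]])): print(c,proj("top",P),proj("side",P))
E
```

```text
{'intrinsics': array([[434.69908011,   0.        , 321.78510512],
       [  0.        , 434.69908011, 200.00553711],
       [  0.        ,   0.        ,   1.        ]]), 'pose': array([[-0.04663978,  0.97706297, -0.20778036,  0.22935061],
       [-0.99890004, -0.0446111 ,  0.01444135,  0.07578662],
       [ 0.0048408 ,  0.20822535,  0.9780689 ,  1.60389369],
       [ 0.        ,  0.        ,  0.        ,  1.        ]])}
[-0.26284815  1.2147375   1.00882119]
top [[391.10944678 188.27559315]
 [368.03648239 217.58586774]] [[346.64600779 166.67239952]
 [356.49399347 180.93633727]]
side [[359.55476705 211.2801203 ]
 [381.74049649 181.36640462]] [[347.98174749 182.38805208]
 [337.61670253 168.07796466]]
```

View pics/ta.png

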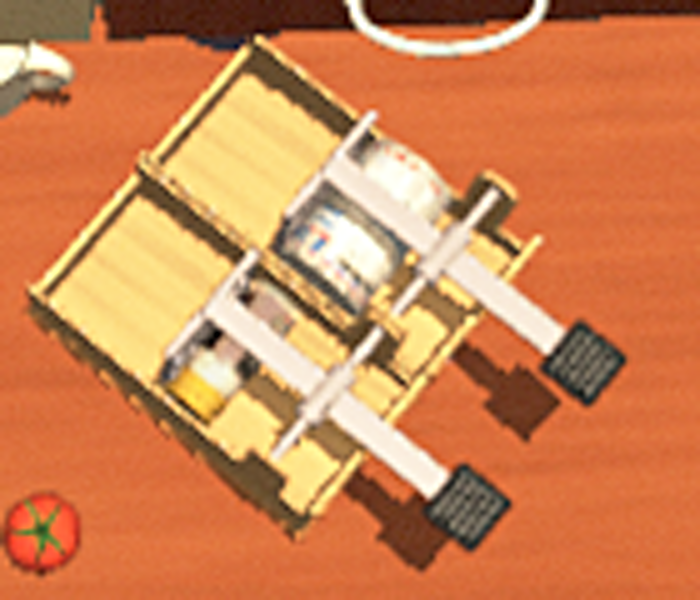

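View pics/sb.png

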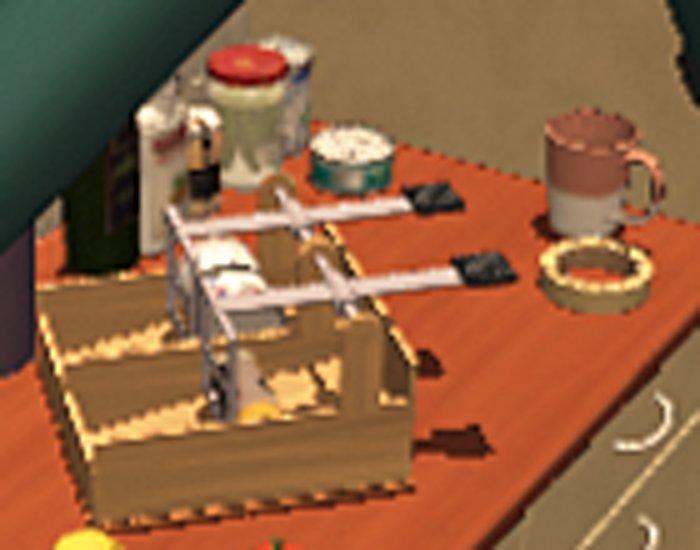

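Both views put the tin (white, labelled, wide) in the far lane. Its pad is at about (417,207) in the top picture and (371.6,164.4) in the side picture. The jar with the yellow lid is in the near lane, with its pad at about (393.6,236.6) top and (381.8,178.6) side. The finder was reporting the middle of each lever, which explains the disagreement.

Run:
```python
from h import *
from scipy.spatial.transform import Rotation as R
from bench import telemetry
t=[(417,207.2),(393.6,236.6)]; s=[(371.6,164.4),(381.8,178.6)]
pt=[ray("top",u,.165) for u in t]; ps=[ray("side",u,.165) for u in s]
print("top",np.round(pt,4),"side",np.round(ps,4), np.linalg.norm(pt[0]-pt[1]),np.linalg.norm(ps[0]-ps[1]))
d=pt[0]-pt[1]; print("lane y dir deg",np.degrees(np.arctan2(d[1],d[0])), np.degrees(np.arctan2(*(ps[0]-ps[1])[1::-1])))
# lip corners top edge z .06
for u in((30,292),(142,158),(255,40)): print(ray("top",(300+u[0]/5,135+u[1]/5),.06))
# tall things around
M=R.from_rotvec(telemetry.observe()["ee_rot"]).as_matrix(); print(np.round(M,3))
```

```text
top [[ 0.4956 -0.2654  0.165 ]
 [ 0.3998 -0.1784  0.165 ]] side [[ 0.4848 -0.253   0.165 ]
 [ 0.3917 -0.1667  0.165 ]] 0.12944029290994005 0.1268646782186306
lane y dir deg -42.266733526228215 -42.838788526204915
[0.58452937 0.10928006 0.06      ]
[0.68217903 0.02271284 0.06      ]
[ 0.76991285 -0.06622654  0.06      ]
[[-0.897  0.443 -0.   ]
 [ 0.443  0.897 -0.   ]
 [-0.    -0.    -1.   ]]
```

The top view fits best: the pads come out 129 mm apart and the lane is square with the lip. That puts the tin's pad near (0.495,-0.263). I'll move there high, on an arc, with the fingers shut.

>>> send_rows --steps '[0,0,0,-1,0,0,-1,-1,-1,0.5,0,-2,-2,-1,1,0,-3,-3,-1,1.5,0,-4,-4,-1,2,0,-5,-5,-1,2,0,-6,-6,-1,2,0,-6.8,-6.7,-1,2]'

```text
time: 1.5
tcp_pos: [0.464, 0.2346, 0.2818]
ee_rot: [1.132, 2.93, 0.002]
contact_force: [1.0, -0.1, -0.6]
grip_width: -0.0
finger_force: 0.0
```

>>> send_rows --steps '[0,-1,-1,0,0,0,-2,-2,0,0,0,-3,-3,0,0,0,-4,-4,0,0,0,-5,-5,0,0,0,-6,-6,0,0,0,-6.4,-6.5,0,0,0,-6.4,-6.5,0,0]'

```text
time: 2.5
tcp_pos: [0.4808, -0.2246, 0.282]
ee_rot: [1.143, 2.924, -0.003]
contact_force: [-0.2, 0.6, -0.8]
grip_width: 0.0002
finger_force: 0.0
```

Run:
```python
from h import *; import cv2
from bench import telemetry
s=telemetry.observe(); print(s["time"],s["tcp_pos"],s["ee_rot"],s["joint_positions"])
a=cams.snapshot("top");b=cams.snapshot("side"); cv2.imwrite("pics/top1.png",a)
print(proj("side",s["tcp_pos"]),proj("top",s["tcp_pos"]))
cv2.imwrite("pics/c1.png",np.vstack([cv2.resize(x,(560,300),interpolation=2) for x in(a[135:255,270:494],b[110:230,260:484])]))
```

```text
2.5 [ 0.48078439 -0.22463151  0.28198912] [ 1.14289158  2.92403746 -0.00322113] [ 0.02369953  0.30169448  0.4136362   2.0076594  -0.15565566  0.86011561
  1.34793127]
[[370.66568408 141.49591559]] [[412.61057175 205.21918084]]
```

View pics/c1.png

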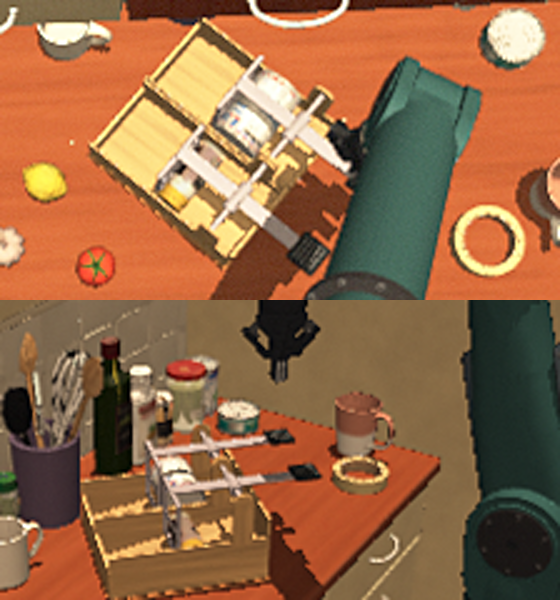

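Top view: the gripper is near the far pad, largely hidden by the forearm. Side view: the fingertips are at about (372,141), above the far pad at (371,164.5). The tool was still settling, so I'll lower part way and compare again.

>>> send_rows --steps '[0,0,0,0.5,0,0,0,0,1.2,0,0,0,0,1.7,0,0,0,0,1.7,0,0,0,0,1.7,0]'

```text
time: 3.22
tcp_pos: [0.4824, -0.2187, 0.1972]
ee_rot: [1.131, 2.93, 0.001]
contact_force: [-0.6, 1.0, 0.7]
grip_width: -0.0003
finger_force: 0.0
```

Run:
```python
from h import *; import cv2
from bench import telemetry
s=telemetry.observe(); p=s["tcp_pos"];print(s["time"],p,s["ee_rot"],s["contact_force"])
b=cams.snapshot("side"); a=cams.snapshot("top")
print("tip",proj("side",p),"below",proj("side",[p[0],p[1],.165]),"est pad",proj("side",[.4956,-.2654,.165]))
cv2.imwrite("pics/c2.png",np.vstack([cv2.resize(x,(600,300),interpolation=2) for x in(a[175:235,360:480],b[125:185,315:435])]))
```

```text
3.225 [ 0.48240054 -0.21867482  0.19717559] [1.13058195e+00 2.92971544e+00 7.45075500e-04] [-0.58898091  0.96686793  0.67125069]
tip [[368.53167776 160.79011177]] below [[368.14114918 167.70257801]] est pad [[370.75429048 162.63887893]]
```

View pics/c2.png

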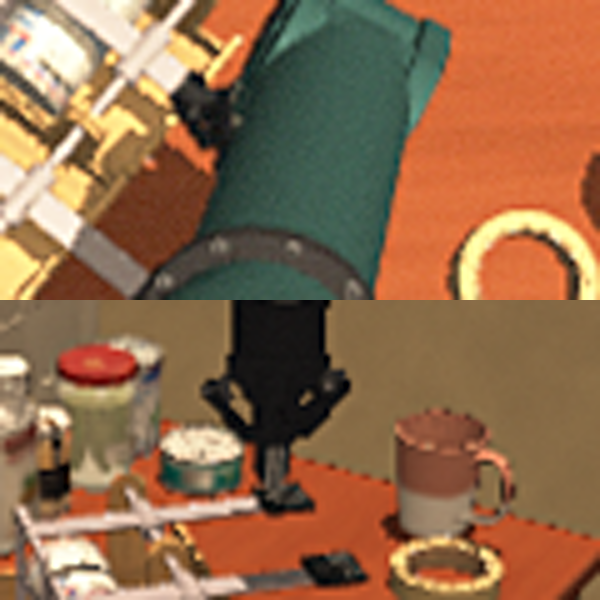

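Side view: the tip is at (370,160) and the far pad at about (372,164). The TCP is 40 mm short of the pad because my rows were longer than 62.5 mm and got clamped. I'll correct that and look again just above the pad.

>>> send_rows --steps '[0,-0.4,-0.2,0,0,0,-0.7,-0.4,0,0,0,-0.7,-0.4,0.2,0,0,-0.7,-0.4,0.45,0,0,-0.7,-0.4,0.45,0]'

```text
time: 3.95
tcp_pos: [0.4926, -0.2564, 0.172]
ee_rot: [-1.131, -2.926, -0.001]
contact_force: [0.2, 1.5, 0.6]
grip_width: -0.0003
finger_force: 0.0
```

Run:
```python
from h import *; import cv2
from bench import telemetry
s=telemetry.observe(); p=s["tcp_pos"];print(s["time"],p,s["ee_rot"],s["contact_force"])
b=cams.snapshot("side"); a=cams.snapshot("top")
print("tip",proj("side",p),proj("top",p))
cv2.imwrite("pics/c3.png",np.vstack([cv2.resize(x,(600,300),interpolation=2) for x in(a[175:235,360:480],b[140:180,340:420])]))
```

```text
3.95 [ 0.49259192 -0.25644645  0.17201234] [-1.13092281e+00 -2.92641989e+00 -9.20209606e-04] [0.23900335 1.50240402 0.6325512 ]
tip [[370.44916325 162.14277291]] [[414.8775398  207.78541713]]
```

View pics/c3.png

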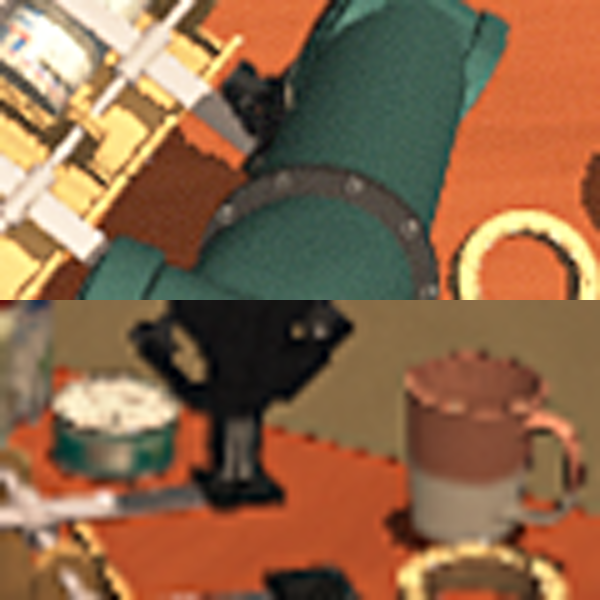

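Side view: the shut tips at about (372,164) are centred over the far pad, and nothing else is close. I'll press now.

>>> send_rows --steps '[0,0,0,0.2,0,0,0,0,0.4,0,0,0,0,0.6,0,0,0,0,0.8,0,0,0,0,0.9,0,0,0,0,0.9,0]'

```text
time: 4.8
tcp_pos: [0.4931, -0.2574, 0.128]
ee_rot: [-1.132, -2.928, 0.0]
contact_force: [0.2, 0.4, -0.4]
grip_width: -0.0
finger_force: 0.0
```

Run:
```python
from h import *; import cv2
from bench import telemetry
for _ in range(3):
    b=cams.snapshot("side"); print(telemetry.observe()["contact_force"])
a=cams.snapshot("top")
cv2.imwrite("pics/c4.png",np.vstack([cv2.resize(x,(600,300),interpolation=2) for x in(a[145:225,320:480],b[135:195,310:430])]))
```

```text
[-0.24222127  1.18071207 -0.61458924]
[ 0.04791856 -0.08376822  1.30305507]
[ 0.85374039 -0.63261246 -0.73897379]
```

View pics/c4.png

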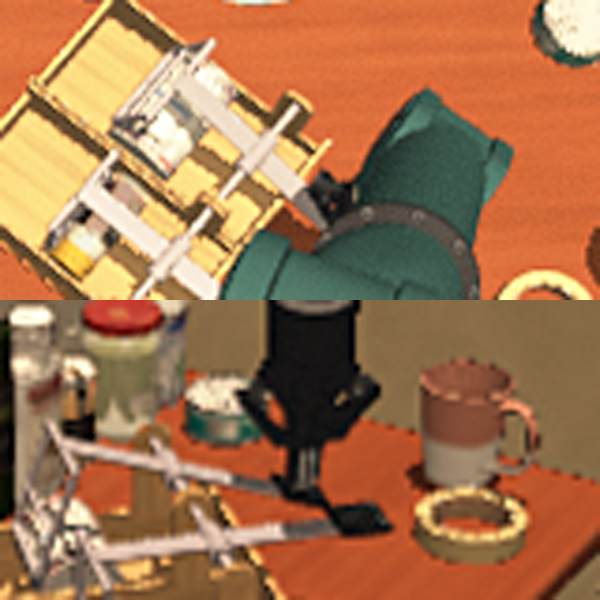

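The far lever is tilted and its gate has swung up part way, while the near lever is still level. The spring force is lost in the noise. I'll press deeper.

>>> send_rows --steps '[0,0,0,0.2,0,0,0,0,0.4,0,0,0,0,0.4,0,0,0,0,0.4,0,0,0,0,0.4,0,0,0,0,0.4,0,0,0,0,0.4,0,0,0,0,0.4,0]'

```text
time: 6.0
tcp_pos: [0.4937, -0.258, 0.1088]
ee_rot: [-1.133, -2.93, 0.001]
contact_force: [-1.2, -1.5, 2.2]
grip_width: 0.0001
finger_force: 1.3
```

Run:
```python
from h import *; import cv2
from bench import telemetry,finder
b=cams.snapshot("side");a=cams.snapshot("top")
s=telemetry.observe();print(s["time"],s["tcp_pos"],s["contact_force"])
print(finder.search_frame("top","food_tin")[:2])
cv2.imwrite("pics/c5.png",np.vstack([cv2.resize(x,(600,300),interpolation=2) for x in(a[145:225,320:480],b[135:195,290:410])]))
```

```text
6.1 [ 0.49370381 -0.25794542  0.10880028] [-0.86916188 -1.92744619  1.57582782]
[{'position': [0.6872, -0.0462, 0.0917], 'p': 0.63}]
```

View pics/c5.png

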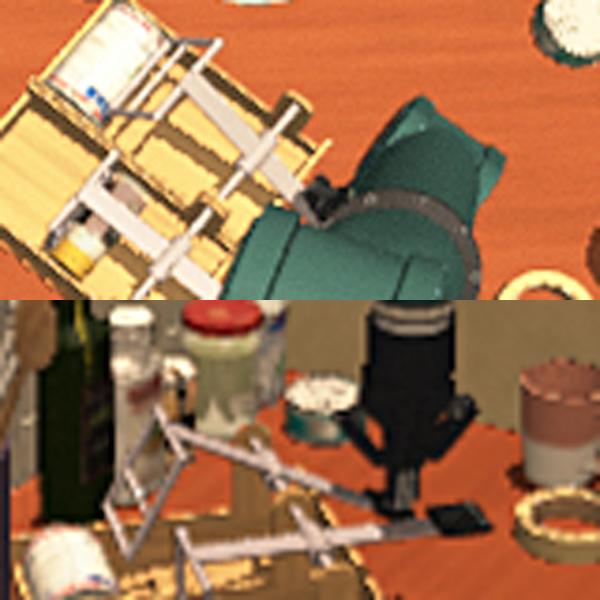

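The tin is now against the lip, at top-view pixel about (349,161), and the jar is still behind its closed gate. I'll hold a moment longer, then let the pad up gently and move clear.

>>> send_rows --steps '[0,0,0,0,0,0,0,0,0,0,0,0,0,0,0,0,0,0,0,0,0,0,0,-0.3,0,0,0,0,-0.6,0,0,0,0,-0.9,0,0,0,0,-1.2,0]'

```text
time: 7.15
tcp_pos: [0.4948, -0.257, 0.1703]
ee_rot: [1.132, 2.929, 0.002]
contact_force: [-0.2, 0.4, -0.8]
grip_width: -0.0001
finger_force: 0.0
```

>>> send_rows --steps '[0,0,0,-0.4,0,0,0,0,-1,0,0,0,0,-2,0,0,0,0,-2,0,0,0,0,-2,0,0,0,0,-2,0,0,0,0,-2,0,0,0,0,-2,0]'

```text
time: 8.15
tcp_pos: [0.4937, -0.2576, 0.2681]
ee_rot: [-1.133, -2.929, 0.0]
contact_force: [-0.6, -0.4, -0.1]
grip_width: 0.0003
finger_force: 0.0
```

Run:
```python
from h import *; import cv2
from bench import telemetry
b=cams.snapshot("side");a=cams.snapshot("top")
s=telemetry.observe();print(s["time"],s["tcp_pos"],s["contact_force"],np.abs(s["joint_vel"]).max())
cv2.imwrite("pics/c6.png",np.vstack([cv2.resize(x,(600,300),interpolation=2) for x in(a[145:245,300:500],b[115:235,250:490])]))
```

```text
8.25 [ 0.49383565 -0.25770944  0.26840622] [-0.36446544 -0.17586937  0.11719237] 0.003986851556824315
```

View pics/c6.png

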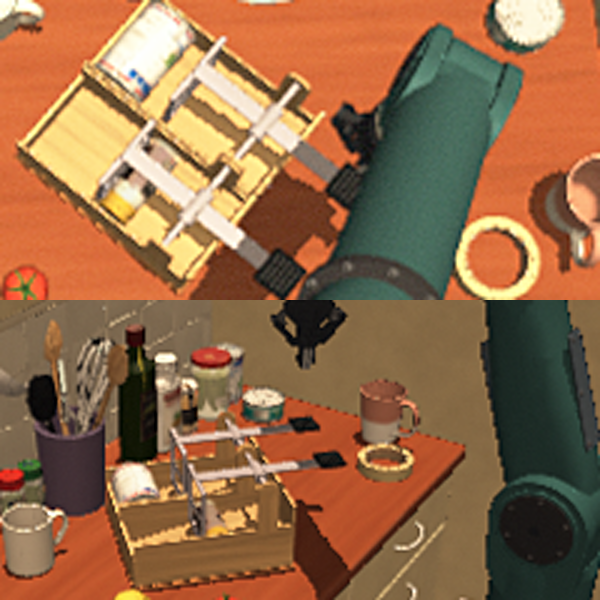

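The tin is at the lip, at about (348,160) in the top view. Both gates are down, both levers are level, the jar is still behind its gate and the arm is clear.

```bash
python3 -c "
from bench import sign_off; print(sign_off())"
```

```text
the job is handed in; nothing more can be done
None
```

The tin rolled out to the lip, its gate dropped shut again, the jar is still waiting behind its own closed gate, and I handed the job in at about 8.3 s.

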